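# Stow the wheelset tray over the retaining lip of its bay

### The job

Put the wooden tray of wheelsets away in its storage bay, the end that faces the bay first. Raise only its leading end onto the bay's lip, with the tail still on the bench; then push the tray in over the lip until the tail is down behind it and the tray is pressed firmly, but not hard, against the rubber buffers, and let go. Never carry the whole tray in the air or tip it steeply, be gentle with lip and buffers, keep the wheelsets in their compartment and leave the things round about alone.

Things in the scene. Friction and masses are not known exactly. Their poses are not given: they have to be found in the camera images.
- guard_end (a point): Top of the near end of an obstacle, a fixed upright guard panel of clear plastic, 226 mm high and 5 mm thick, which runs along the bench's front edge from this point to far off on the right (-y). Nothing to do with it; the hand starts beside it and must pass over or round it.
- bay: Wooden storage bay screwed to the bench, mouth to the robot's left. Origin: on the bench under the middle of the outer face of its mouth lip; x points into the bay, z up. Floor board 6 mm thick, low cheeks 40 mm high and 82 mm apart inside, flared guides 28 mm long before the lip. Roof over x = 105 to 188 mm only, its underside 86 mm up.
- bay_lip: The fixed aluminium lip across the bay's mouth: 10 mm thick (bay x = 0 to 10 mm), rounded top 14 mm above the bench, so 8 mm above the bay's floor; rigid, not to be rammed or loaded with over 30 N. Same origin and axes as the bay.
- bay_backboard: Fixed backboard with two rubber buffers, same origin and axes as the bay. Buffer faces (hard) at bay x = 175 mm, 12 to 26 mm above the bench; a tray touching them has 5 mm between tail and lip. Firmly home: some 6 to 14 N on the buffers for half a second, besides the 2 to 6 N that sliding takes; over 16 N is too hard, under 5 N not firm. Go by feel: poses are not exact enough.
- tray: Loose wooden tray, 160 mm long (x), 76 mm wide (y), 55 mm high with its ears, 0.34 to 0.52 kg with its load; floor 4 mm thick. Origin: centre of the underside; x points to the end that goes in first. Dividers 22 mm high at x = +/-30 mm; the two end compartments are empty.
- tray_front (a point): Middle of the tray's lower leading edge (tray x = +80 mm, z = 0).
- tray_tail (a point): Middle of the tray's lower trailing edge (tray x = -80 mm, z = 0).
- front_handle (a point): Centre of the round dowel handle at the leading end: 12 mm diameter, 66 mm long across the tray, axis 46 mm above the underside, 6 mm behind the leading face. Below it a 13 mm gap, then the 27 mm high end wall. Can be pinched from above, closing along the tray's x; a light grip lets the tray swing about it, a tight one can hold its pitch.
- tail_handle (a point): Centre of the same kind of dowel handle at the tail end (tray x = -74 mm, z = 46 mm).
- wheelset_a: Loose steel wheelset, 42 mm long, 22 mm wheels, lying in the tray's middle compartment (60 mm by 66 mm) with its axle across the tray. Origin: centre of its underside.
- wheelset_b: Second, equal wheelset in the same compartment. Origin: centre of its underside.
- tape_roll: Bystander: black tape roll, 53 mm across, 18 mm high, lying on the bay's roof (roof top 92 mm above the bench). Origin: centre of its underside.
- gas_tank: Bystander: white model gas tank on legs, 34 x 84 x 46 mm, standing beyond the siding track. Origin: centre of its underside.
- house: Bystander: model house, 67 x 72 x 85 mm, beyond the siding track. Origin: centre of its underside.
- whistle_post: Bystander: small model sign on a post, 47 mm high, beyond the siding track. Origin: middle of its foot.

How it is judged:
By the outcome, as a careful person would: the job done as asked, in the order asked, and still so for the second after the job is handed in, with the robot touching nothing.
It also fails if it takes over 67 s, if anything falls off the work surface, if the arm or the gripper's body presses on something with over 40 N, if the wrist force passes 120 N, or if a joint passes its speed limit or range.

### The arm

A 6-joint arm with a two-finger parallel gripper is mounted at the origin on a cart in front of the work surface, level with it; the furniture and walls round the work are solid. World frame = base frame: x ahead of the robot, y to its left, z up, the work surface at z = 0. Lengths are in m, angles in rad, forces in N, time in s.
With the tool pointing down it reaches from about 0.4 to 0.825 m from the base axis. Payload 7 kg.
Tool frame: the origin (TCP) lies midway between the tips of the shut fingers; the grasp point (between the pads) lies arm.hold_point_z behind it (arm.hold_point_z is the distance from the TCP to the grasp point, in m); z points along the fingers, y is the line along which they close (so a half turn about z gives the same grasp; the last joint's range is limited). The gripper opens to 88 mm and grips with 3 to 60 N. Pads are 19 mm wide; open, the fingers measure 130 mm over their backs; the gripper's body (78 mm by 193 mm) begins 47 mm behind the grasp point.
Start: joints at [-0.838, 0.359, 0.012, 0, -1.224, -0.288], TCP at [0.29, -0.609, 0.227] pointing down, gripper open.
Joint ranges: [-3.07, 3.07], [-1.43, 2.12], [-1.02, 1.25], [-3.03, 1.67], [-3.05, -0], [-3.03, 3.03]. Speed limits (rad/s): [2.39, 2.39, 3.01, 3.14, 3.14, 3.14].

### API

Orientations are given as [roll, pitch, yaw] about the fixed x, y, z axes, in that order (R = Rz(yaw) Ry(pitch) Rx(roll)).
In Python, from station import arm gives the robot as it stands.
- The arm moves only by the shell command python3 -m crank 'ROWS' [OPENING] [FORCE]. ROWS is JSON, a list that holds one entry, the list of rows, each a list of 4 numbers: the shift along the tool's x, y, z in units of 25 mm (1.0 is 25 mm), then the turn about the tool's z in units of 5 degrees (1.0 is 5 degrees). A call has 1 to 12 rows; each row is the pose to reach, as a shift and turn from the pose commanded when the call began, along the tool's axes at that moment; what a row does not reach only later rows make up. A row lasts 1/8 s, in which the tool goes at most 62.5 mm and 10.7 degrees, less where a joint would pass 70% of its speed; a pose out of reach is approached as far as the arm can. A call with a gripper value outside its range is refused whole. OPENING is the closure, from 0 (fully open) to 1 (shut), set as the call begins (- or left out, the last holds). The fingers move at their own pace and stop on an object; FORCE is the grip in N (left out, the last holds). Time passes only in rows, so rows that repeat a pose let the fingers close. It gives the time, the measured TCP pose, the force, the opening and the grip force at its end, in the units of the state.
- arm.get_state(): the state, without advancing time (a new reading comes with each control period).
- arm.grab_frame(name): name is "scene" or "top" or "wrist"; returns (picture, depth): 384x512x3 uint8, red, green, blue; 384x512 float32, m along the optical axis (not along the pixel's ray), 0 where there is no reading.
- arm.get_calibration(name): a dict with "mtx" (3x3 intrinsics, pixels), "R" (3x3) and "t" (3): a world point X has camera coordinates R X + t; the wrist camera has in their place "mount" (4x4, takes a point from camera to tool coordinates, whose origin is the TCP and whose axes are the flange's). Camera axes: x right, y down, z forward; pixel columns grow to the right and rows downward; lengths in m; the calibration is good to about 2 mm. The wrist camera is an equidistant fisheye: a pixel r from the principal point sees the ray r / f radians off the axis. A picture is of the moment at which its call begins: read the wrist's pose just before it. get_calibration takes no time and is no camera call.
- arm.job_done(): hands the job in; it is judged then, once.
Trained networks look in the newest picture that a camera, given by its name, has taken for a name from the list of things; names that differ only in an ending like _2 or _b are one class to them, and where a whole thing is asked for, a point or a joint stands for the part that bears it (a point fixed in the world has none). Each returns a list of dicts, best first, with "score" (0 to 1); they miss things now and then, are a little off and sometimes report something else, mostly with a low value. They report only what shows in the picture. A call takes as long as a camera call.
- arm.recognise(thing, camera): "extent" ([left, top, width, height] in pixels, round what is visible of it).
- arm.trace(thing, camera): "mask" (384x512 bool, what is visible of it) and "extent" ([left, top, width, height] in pixels, round what is visible of it).
The state is a dict: "t": time; "q": joint angles; "qd": joint speeds; "joint_efforts": joint torques, N m; "eef_pos": TCP position; "ee_rot": TCP orientation; "force": force on the tool from outside, world axes, zero at the start; "moment": the same for the moment, N m; "width": finger opening in m; "gripper_force": force on a finger pad.
Only numpy, scipy, OpenCV 4.12 (cv2) and the standard library are available. Lean on these libraries where they do the work, as an engineer would, in place of code of your own. Each camera call takes 0.05 s, during which the arm holds its last target. There are 200 camera calls.

## Working session

There is one attempt and no reset: what is moved stays moved. The work goes in short steps, Python scripts to look and compute and a shell command to move; the robot and the scene stay as the last step left them, time stands still between calls to the robot, and variables do not carry over. Pictures are saved under pics/ and viewed, at most 10 in all, crops included, and the job is handed in when it is done.

```bash
ls; mkdir -p pics
python3 - <<'E'
from station import arm
import cv2,numpy as np
s=arm.get_state(); print(s, arm.hold_point_z)
for c in("scene","top"):
    p,d=arm.grab_frame(c); cv2.imwrite(f"pics/{c}0.png",p[:,:,::-1]); np.savez(f"{c}0.npz",p=p,d=d)
    print(c,arm.get_calibration(c))
    for n in("tray","bay","front_handle","tail_handle","bay_lip","wheelset_a","guard_end","tray_front","tray_tail","bay_backboard"):
        print(n,[(round(r['score'],2),[int(v) for v in r['extent']]) for r in arm.recognise(n,c)[:2]])
a=cv2.imread("pics/scene0.png");b=cv2.imread("pics/top0.png")
E
```

```text
pics
{'t': 0.0, 'q': array([-8.37905181e-01,  3.59387076e-01,  1.10656685e-02, -3.67513453e-04,
       -1.22410750e+00, -2.88084442e-01]), 'qd': array([-0.00165726, -0.00052432, -0.00045188,  0.00065975,  0.00105489,
        0.00215748]), 'joint_efforts': array([ 4.31809076e-05, -5.82713163e+01,  2.93057388e+01,  6.99725837e+00,
        6.95041599e-03, -1.42190734e-04]), 'eef_pos': array([ 0.29019993, -0.60888718,  0.22562241]), 'ee_rot': array([ 3.13992919e+00, -1.32639775e-04, -2.69691100e+00]), 'force': array([ 0.14403166, -0.26522585, -0.64200103]), 'moment': array([-0.01487973,  0.01794524, -0.02505631]), 'gripper_force': 0.0, 'width': 0.08736765678636176} 0.0188
scene {'mtx': array([[444.26256206,   0.        , 254.85122291],
       [  0.        , 444.26256206, 191.71498937],
       [  0.        ,   0.        ,   1.        ]]), 'R': array([[ 0.57290011, -0.81962005, -0.00290451],
       [-0.56797676, -0.39444597, -0.72236748],
       [ 0.5909212 ,  0.4154941 , -0.69150328]]), 't': array([-0.36483348,  0.37151853,  0.76263379])}
tray [(0.88, [162, 198, 70, 61]), (0.56, [280, 274, 17, 19])]
bay [(0.67, [264, 256, 120, 94]), (0.67, [279, 272, 20, 19])]
front_handle [(0.79, [159, 198, 71, 64]), (0.65, [183, 219, 16, 17])]
tail_handle [(0.55, [158, 199, 75, 61]), (0.34, [184, 222, 14, 11])]
bay_lip [(0.21, [161, 195, 75, 65])]
wheelset_a []Traceback (most recent call last):
  File "<stdin>", line 8, in <module>
ValueError: it knows: bay, bay_backboard, bay_lip, front_handle, gas_tank, house, tail_handle, tape_roll, tray, tray_front, tray_tail, wheelset, whistle_post
```

Run:
```python
from station import arm
import cv2,numpy as np
p,d=arm.grab_frame("top"); np.savez("top0.npz",p=p,d=d); cv2.imwrite("pics/top0.png",p[:,:,::-1])
print(arm.get_calibration("top"))
for n in("tray","bay","front_handle","tail_handle","bay_lip"):
    print(n,[(round(r['score'],2),[int(v) for v in r['extent']]) for r in arm.recognise(n,"top")[:2]])
a=cv2.imread("pics/scene0.png");b=p[:,:,::-1]
cv2.imwrite("pics/both.png",cv2.resize(np.vstack([a,b]),None,fx=.78,fy=.78))
```

```text
{'mtx': array([[374.17628618,   0.        , 258.13839561],
       [  0.        , 374.17628618, 197.17774399],
       [  0.        ,   0.        ,   1.        ]]), 'R': array([[-7.72038389e-03, -9.99969764e-01, -9.31347138e-04],
       [-9.97875552e-01,  7.76446091e-03, -6.46845831e-02],
       [ 6.46898587e-02,  4.29978726e-04, -9.97905325e-01]]), 't': array([-0.07701613,  0.52241529,  0.9598916 ])}
tray [(0.71, [180, 210, 63, 32]), (0.58, [367, 213, 20, 21])]
bay []
front_handle [(0.73, [181, 206, 61, 34])]
tail_handle [(0.83, [184, 209, 63, 33])]
bay_lip []
```

View pics/both.png

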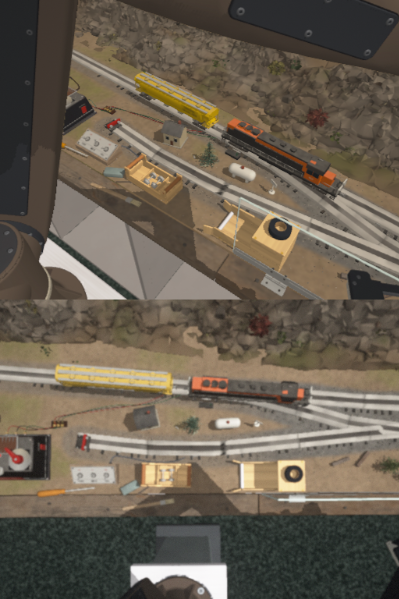

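The view shows the tray left (top px ~180-243, 210-242) and the bay right (~305-395, 208-248) with the tape roll on its roof; the bay's mouth faces the tray. Now I'll measure closely.

```bash
cat > h.py <<'E'
import numpy as np
from station import arm
def cloud(c,d):
    k=arm.get_calibration(c);K=k["mtx"];v,u=np.indices(d.shape)
    P=np.stack([(u-K[0,2])/K[0,0]*d,(v-K[1,2])/K[1,1]*d,d],-1)
    W=(P-k["t"])@k["R"]; W[d==0]=np.nan
    return W
E
python3 - <<'E'
from h import *
import cv2
z=np.load("top0.npz"); W=cloud("top",z["d"]); 
p=z["p"]; cv2.imwrite("pics/topc.png",cv2.resize(p[195:260,170:410,::-1],None,fx=3.3,fy=3.3,interpolation=cv2.INTER_CUBIC))
np.set_printoptions(linewidth=250)
print("v rows, z mm"); 
print((W[204:256:2,176:252:3,2]*1000).round().astype(int))
print(W[226,176:252:3,1].round(3)); print(W[204:256:2,210,0].round(3))
print((W[204:256:2,296:404:4,2]*1000).round().astype(int))
print(W[226,296:404:4,1].round(3)); print(W[204:256:2,330,0].round(3))
E
```

```text
v rows, z mm
[[                   1                   -2                   -2                    1                   -1                   -4                   -1                    3                   -1                   -1                   -1
                     0                   -1                   -1                    1                   -5                    2                    2                   -5                    6                   -1                    1
                     0                    4                    1                    1]
 [                  -3                    9                    3                    0                   -1                   -1                   -1                   -3                    5                   -2                    0
                    -1                    1                    3                   -2                   -1                    4                    6                    3                   -3                   -4                   -1
                     3                    0                   -1    
[... 28226 characters left out ...]
              -2                   -3                   -1                   -3                    3                    3
                     0                    1                   -2                    3                   -1]]
[-0.181 -0.191 -0.202 -0.212 -0.221 -0.232 -0.243 -0.254 -0.264 -0.275 -0.285 -0.296 -0.306 -0.317 -0.327 -0.338 -0.325 -0.334 -0.339 -0.349 -0.363 -0.372 -0.376 -0.386 -0.435 -0.445 -0.456]
[0.503 0.498 0.491 0.487 0.482 0.477 0.471 0.466 0.461 0.456 0.45  0.445 0.44  0.435 0.429 0.424 0.419 0.414 0.409 0.405 0.4   0.393 0.34  0.382 0.377 0.372]<stdin>:7: RuntimeWarning: invalid value encountered in cast
<stdin>:9: RuntimeWarning: invalid value encountered in cast
```

View pics/topc.png

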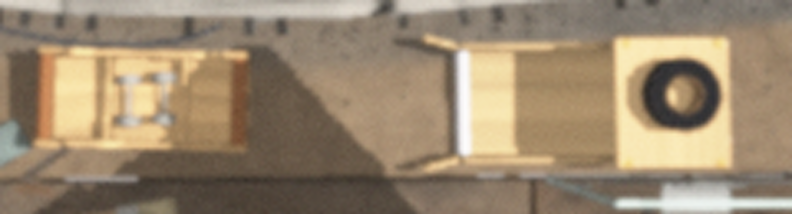

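Run:
```python
from h import *
import cv2
z=np.load("top0.npz"); W=cloud("top",z["d"]).reshape(-1,3); W=W[~np.isnan(W[:,0])]
X,Y,Z=W.T
def rect(m,n):
    c,s,a=cv2.minAreaRect((W[m][:,:2]*1000).astype(np.float32)); print(n,m.sum(),np.round(c,1),np.round(s,1),round(a,2), W[m].mean(0).round(4))
inT=(X>.37)&(X<.52)&(Y<.14)&(Y>-.07)
rect(inT&(Z>.015)&(X>.39)&(Y<.125),"tray")
rect(inT&(Z>.04)&(Z<.065)&(Y>.09)&(Y<.125),"tail h")
rect(inT&(Z>.04)&(Z<.065)&(Y<-.01),"front h")
inB=(X>.37)&(X<.5)&(Y<-.17)&(Y>-.43)
rect(inB&(Z>.086)&(Z<.098)&(X>.385),"roof")
for lo,hi in((.45,.5),(.38,.42)):
    m=inB&(Z>.034)&(Z<.045)&(Y<-.2)&(Y>-.3)&(X>lo)&(X<hi)
    print("cheek",m.sum(),np.polyfit(Y[m],X[m],1),X[m].min(),X[m].max(),Y[m].max())
# lip: white pixels
p=z["p"];hsv=cv2.cvtColor(p,cv2.COLOR_RGB2HSV)
Wf=cloud("top",z["d"]);m=(hsv[...,1]<40)&(hsv[...,2]>190)
v,u=np.indices(m.shape); m&=(u>300)&(u<316)&(v>208)&(v<246)
q=Wf[m];print("lip",m.sum(),np.nanmean(q,0),np.nanmin(q,0),np.nanmax(q,0));print(np.polyfit(q[:,0],q[:,1],1))
g=(Z>.2)&(Z<.235)&(Y<-.05)&(X<.42)&(X>.25);print("guard",g.sum(),W[g].min(0),W[g].max(0)) if g.sum() else 0
k=arm.get_calibration("scene")
zz=np.load("scene0.npz");S=cloud("scene",zz["d"]).reshape(-1,3)
g=(S[:,2]>.15)&(S[:,2]<.24)&(S[:,1]<-.05)&(S[:,0]<.42)&(S[:,0]>.25)
print("guard scene",g.sum(),S[g][::max(1,g.sum()//15)].round(3))
p=zz["p"]; cv2.imwrite("pics/sc.png",cv2.resize(p[170:384,200:460,::-1],None,fx=2.7,fy=2.7,interpolation=cv2.INTER_CUBIC))
```

```text
tray 751 [467.7  23.6] [178.2 110.8] 87.72 [0.4515 0.0319 0.0355]
tail h 161 [453.7 103.6] [19.2 75.3] 87.49 [0.4537 0.1055 0.0506]
front h 152 [447.6 -37.6] [17.6 75.4] 87.7 [ 0.4471 -0.0398  0.0507]
roof 991 [ 439.5 -339.8] [104.5 119.8] 0.62 [ 0.4435 -0.3541  0.0913]
cheek 70 [0.00871891 0.49232956] 0.488485489763576 0.4918968518782718 -0.20303984984349407
cheek 76 [0.02100107 0.40645176] 0.38465804880031956 0.40330463983704884 -0.2040821014199208
lip 123 [ 0.44557135 -0.21699828  0.01192266] [ 0.40666359 -0.22267371  0.0035061 ] [ 0.48714318 -0.21249762  0.03075587]
[-0.00413213 -0.21515712]
guard 383 [ 0.27479484 -0.59382743  0.20511837] [ 0.38828274 -0.27982722  0.23454617]
guard scene 713 [[ 0.387 -0.28   0.229]
 [ 0.386 -0.301  0.226]
 [ 0.383 -0.28   0.195]
 [ 0.383 -0.343  0.228]
 [ 0.384 -0.366  0.23 ]
 [ 0.386 -0.389  0.227]
 [ 0.383 -0.41   0.229]
 [ 0.388 -0.436  0.226]
 [ 0.386 -0.456  0.227]
 [ 0.385 -0.477  0.228]
 [ 0.385 -0.497  0.226]
 [ 0.385 -0.516  0.227]
 [ 0.386 -0.537  0.228]
 [ 0.385 -0.554  0.228]
 [ 0.387 -0.572  0.227]
 [ 0.385 -0.588  0.227]]
```

View pics/sc.png

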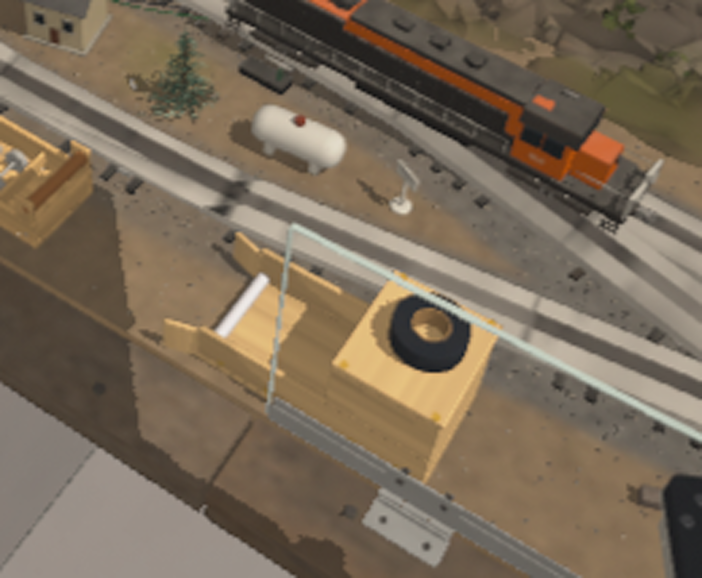

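The scene shows the clear guard (crop px ~270-700, top edge at 290,225) beside the bay at x≈0.386, y<-0.28; the bay's mouth faces the tray. I'll go over the guard to above the front handle.

```bash
python3 -m crank '[[[0,0,-1.7,0],[0,0,-3.4,0],[-1,1.2,-3.4,0.5],[-2.7,3.1,-3.4,1.5],[-4.4,5,-3.4,2.5],[-6.1,7,-3.4,3.5],[-7.8,9,-3.4,4.5],[-9.5,11,-3.4,5.6],[-11.2,13,-3.4,5.6],[-13,15,-3.4,5.6],[-14.5,16.8,-3,5.6],[-15.5,17.8,-2,5.6]]]' 0.45 10; python3 -m crank '[[[0,0,0,0],[0,0,0,0],[0,0,0,0]]]'
cat > look.py <<'E'
from h import *
import cv2,sys
s=arm.get_state();print(s["t"],s["eef_pos"].round(4),s["ee_rot"].round(4),s["force"].round(2))
p,d=arm.grab_frame("top")
W=cloud("top",d).reshape(-1,3);W=W[~np.isnan(W[:,0])];X,Y,Z=W.T
p2,d2=arm.grab_frame("wrist");np.savez(sys.argv[1]+".npz",p=p2,d=d2,pos=s["eef_pos"],rot=s["ee_rot"])
p3,d3=arm.grab_frame("scene")
cv2.imwrite("pics/"+sys.argv[1]+".png",np.hstack([cv2.resize(p2,(400,300)),cv2.resize(p3[150:384,130:442],(400,300))])[:,:,::-1])
E
python3 look.py w1; python3 -c "
from station import arm;print(arm.get_calibration('wrist'))"
```

```text
t: 2.15
eef_pos: [0.4498, -0.0384, 0.278]
ee_rot: [3.14, 0.004, 3.099]
force: [1.7, -0.5, -0.1]
width: 0.0485
gripper_force: 0.0
t: 2.52
eef_pos: [0.4488, -0.0417, 0.2773]
ee_rot: [3.141, 0.001, 3.096]
force: [0.0, 0.3, 0.3]
width: 0.0482
gripper_force: 0.0
2.525 [ 0.4488 -0.0417  0.2773] [3.1414e+00 1.2000e-03 3.0964e+00] [0.01 0.26 0.26]
{'mtx': array([[297.31863964,   0.        , 254.9742379 ],
       [  0.        , 297.31863964, 193.82517245],
       [  0.        ,   0.        ,   1.        ]]), 'mount': array([[-4.32206267e-04, -9.59799271e-01, -2.80686964e-01,
         7.48519611e-02],
       [ 9.99999786e-01, -5.52944065e-04,  3.50957290e-04,
         1.19750542e-03],
       [-4.92052742e-04, -2.80686752e-01,  9.59799305e-01,
        -1.58173354e-01],
       [ 0.00000000e+00,  0.00000000e+00,  0.00000000e+00,
         1.00000000e+00]])}
```

View pics/w1.png

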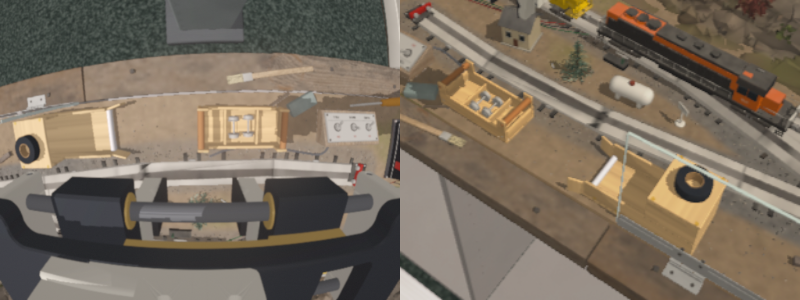

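The wrist view shows tray (px ~200-290, 100-150 of the 400-wide view) and bay left. I'll measure both from its depth.

```bash
cat >> h.py <<'E'
from scipy.spatial.transform import Rotation
def wcloud(d,pos,rot):
    k=arm.get_calibration("wrist");K=k["mtx"];v,u=np.indices(d.shape)
    x=(u-K[0,2]);y=(v-K[1,2]);r=np.hypot(x,y)+1e-9;th=r/K[0,0];t=np.tan(np.minimum(th,1.3))
    P=np.stack([x/r*t*d,y/r*t*d,d,np.ones_like(d)],-1)@k["mount"].T
    W=P[...,:3]@Rotation.from_euler("xyz",rot).as_matrix().T+pos
    W[(d==0)|(th>1.3)]=np.nan
    return W
def wfit(f):
    z=np.load(f+".npz");W=wcloud(z["d"],z["pos"],z["rot"]).reshape(-1,3);W=W[~np.isnan(W[:,0])];X,Y,Z=W.T
    b=(X>.38)&(X<.52)
    h=b&(Z>.041)&(Z<.075)&(Y<.15)&(Y>-.2)
    print("bench z",np.median(Z[b&(Y>-.15)&(Y<-.08)]) if (b&(Y>-.15)&(Y<-.08)).any() else 0)
    import cv2
    for m,n in((h&(Y>.04),"tail h"),(h&(Y<.04),"front h")):
        if m.sum()>10:
            c,s,a=cv2.minAreaRect((W[m][:,:2]*1000).astype(np.float32));print(n,m.sum(),np.round(c,1),np.round(s,1),round(a,2),np.median(Z[m]).round(4))
    for lo,hi in((.45,.51),(.37,.43)):
        m=(Z>.034)&(Z<.045)&(Y<-.2)&(Y>-.31)&(X>lo)&(X<hi)
        if m.sum()>10:
            l=np.polyfit(Y[m],X[m],1);print("cheek",m.sum(),l.round(4),[np.polyval(l,q).round(4) for q in(-.21,-.3)])
    m=b&(X<.48)&(X>.41)&(Z>.0095)&(Z<.018)&(Y<-.19)&(Y>-.24)
    if m.sum()>5: print("lip",m.sum(),W[m].mean(0).round(4),Y[m].min(),Y[m].max(),np.polyfit(X[m],Y[m],1))
    m=(X>.4)&(X<.49)&(Z>.08)&(Z<.097)&(Y<-.25)
    if m.sum(): print("roof edge",np.percentile(Y[m],[1,99]))
E
python3 -c "
from h import *
wfit('w1')"
```

```text
bench z 0.36680208409442994
tail h 518 [453.7 106. ] [20.3 75.4] 88.82 0.0514
front h 564 [448.9 -34.5] [19.8 75.4] 87.92 0.0515
cheek 235 [0.0037 0.4908] [np.float64(0.49), np.float64(0.4897)]
cheek 225 [0.0208 0.408 ] [np.float64(0.4036), np.float64(0.4017)]
lip 278 [ 0.445  -0.2124  0.0129] -0.2184412886850082 -0.20766618895835398 [-0.00310579 -0.21105765]
roof edge [-0.39478052 -0.31294227]
```

```bash
python3 -m crank '[[[0,0.15,1.5,0],[0,0.15,3.5,0],[0,0.15,5.5,0],[0,0.15,7.5,0],[0,0.15,8.7,0],[0,0.15,9.4,0],[0,0.15,9.8,0],[0,0.15,9.88,0],[0,0.15,9.88,0]]]'; python3 -m crank '[[[0,0,0,0],[0,0,0,0],[0,0,0,0],[0,0,0,0],[0,0,0,0],[0,0,0,0]]]' 1 12
```

```text
t: 3.8
eef_pos: [0.4494, -0.0371, 0.0301]
ee_rot: [3.141, 0.001, 3.098]
force: [0.3, 0.1, 0.2]
width: 0.0483
gripper_force: 0.0
t: 4.55
eef_pos: [0.4487, -0.0373, 0.0296]
ee_rot: [-3.141, -0.0, 3.098]
force: [-1.0, -2.3, 3.8]
width: 0.011
gripper_force: 12.0
```

```bash
python3 -m crank '[[[0,0,-0.2,0],[0,0,-0.5,0],[0,0,-0.8,0],[0,0,-0.84,0],[0,0,-0.84,0]]]'; python3 -m crank '[[[0,-0.3,0,0],[-0.02,-0.8,0,-0.05],[-0.05,-1.4,0,-0.15],[-0.1,-2,0,-0.3],[-0.12,-2.6,0,-0.37],[-0.14,-3.2,0,-0.37],[-0.17,-3.8,0,-0.37],[-0.2,-4.4,0,-0.37],[-0.22,-4.9,0,-0.37],[-0.22,-5.3,0,-0.37],[-0.22,-5.4,0,-0.37],[-0.22,-5.4,0,-0.37]]]'; python3 look.py w2;python3 -c "
from h import *
wfit('w2')"
```

```text
t: 5.18
eef_pos: [0.4489, -0.0371, 0.0507]
ee_rot: [3.141, 0.0, 3.098]
force: [0.5, 0.1, -2.6]
width: 0.0117
gripper_force: 12.0
t: 6.68
eef_pos: [0.4485, -0.1725, 0.0507]
ee_rot: [-3.141, 0.0, 3.13]
force: [-0.4, -1.2, -1.6]
width: 0.0113
gripper_force: 12.0
6.675 [ 0.4485 -0.1725  0.0507] [-3.1414e+00  1.0000e-04  3.1298e+00] [-0.38 -1.22 -1.64]
bench z 0.13604174013548087
front h 5534 [ 448.5 -105.8] [173.5  76.3] 88.77 0.0641
cheek 318 [0.0047 0.4906] [np.float64(0.4896), np.float64(0.4892)]
cheek 1339 [0.0261 0.4087] [np.float64(0.4032), np.float64(0.4008)]
lip 823 [ 0.4327 -0.2132  0.0129] -0.21886347421996719 -0.2088448496460446 [-0.00653381 -0.21040799]
roof edge [-0.32156072 -0.31250029]
```

View pics/w2.png

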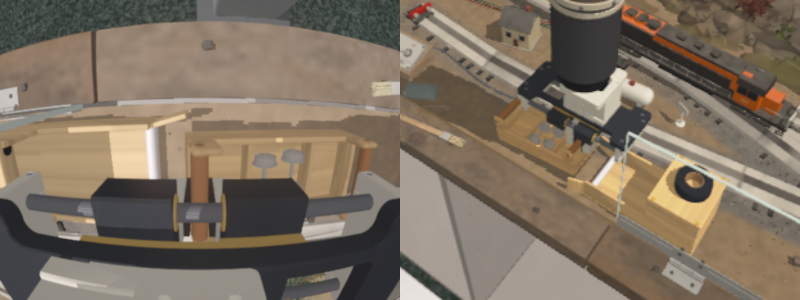

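Wrist view: front handle gripped (px ~200,190), its leading end raised and just short of the white lip (px ~155,155); scene shows the tail on the bench. Go over the lip and lower.

```bash
python3 -m crank '[[[0.04,-0.3,0,0],[0.06,-0.7,0,0],[0.07,-1.1,0,0],[0.07,-1.5,0,0],[0.07,-1.9,0,0],[0.07,-2.3,0,0],[0.07,-2.46,0,0],[0.07,-2.46,0,0],[0.07,-2.46,0,0]]]'; python3 -m crank '[[[0,0,0.04,0],[0,0,0.08,0],[0,0,0.12,0],[0,0,0.12,0]]]'
```

```text
t: 7.95
eef_pos: [0.4461, -0.2337, 0.0507]
ee_rot: [-3.141, 0.0, 3.13]
force: [0.1, -0.3, -2.3]
width: 0.0119
gripper_force: 12.0
t: 8.45
eef_pos: [0.446, -0.2337, 0.0475]
ee_rot: [3.142, -0.0, 3.13]
force: [0.5, -1.2, -1.9]
width: 0.0114
gripper_force: 12.0
```

```bash
python3 -m crank '[[[0,0,0.04,0],[0,0,0.08,0],[0,0,0.08,0]]]';python3 -m crank '[[[0,0,0.04,0],[0,0,0.08,0],[0,0,0.08,0]]]'
```

```text
t: 8.82
eef_pos: [0.4462, -0.2339, 0.0464]
ee_rot: [-3.141, 0.0, 3.13]
force: [-2.3, -0.0, 8.6]
width: 0.0114
gripper_force: 12.0
t: 9.2
eef_pos: [0.4466, -0.2347, 0.0454]
ee_rot: [-3.14, 0.001, 3.131]
force: [-6.0, -4.7, 17.5]
width: 0.0115
gripper_force: 12.0
```

```bash
python3 -m crank '[[[0,0,-0.1,0],[0,0,-0.1,0]]]'; python3 -m crank '[[[0,0,0,0],[0,0,0,0],[0,0,0,0],[0,0,-0.6,0],[0,0,-1.6,0],[0,0,-3,0],[0,0,-4,0],[0,0.8,-4,0],[0,2.2,-4,0],[0,4.2,-4,0],[0,5.8,-4,0],[0,5.8,-4,0]]]' 0.45; python3 look.py w3;python3 -c "
from h import *
wfit('w3')"
```

```text
t: 9.45
eef_pos: [0.4461, -0.2337, 0.0461]
ee_rot: [3.142, 0.0, 3.13]
force: [0.1, -1.4, 1.0]
width: 0.0113
gripper_force: 12.0
t: 10.95
eef_pos: [0.4481, -0.0868, 0.1474]
ee_rot: [3.141, 0.002, 3.134]
force: [-0.5, -0.5, -0.8]
width: 0.0488
gripper_force: 0.0
10.95 [ 0.4481 -0.0868  0.1474] [3.1411e+00 1.9000e-03 3.1335e+00] [-0.47 -0.47 -0.84]
bench z 0.23718118225660156
front h 1483 [ 447.2 -139.5] [121.7  75.4] 89.44 0.0514
cheek 433 [-0.1818  0.434 ] [np.float64(0.4722), np.float64(0.4886)]
cheek 638 [0.0808 0.4249] [np.float64(0.4079), np.float64(0.4007)]
lip 652 [ 0.449  -0.2054  0.0171] -0.22802543495299232 -0.19003238493679764 [ 0.00754018 -0.20875913]
roof edge [-0.35074425 -0.31182593]
```

View pics/w3.png

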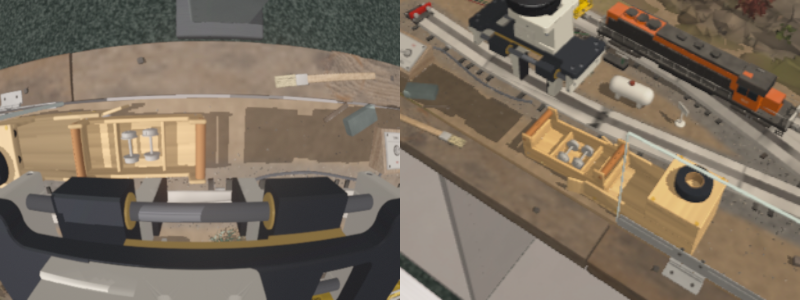

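The tray's front rests over the lip (handle at px ~78,150), tail on the bench (tail handle px ~200,150), wheelsets inside. Measure the tail handle.

Run:
```python
from h import *
import cv2
z=np.load("w3.npz");W=wcloud(z["d"],z["pos"],z["rot"]).reshape(-1,3);W=W[~np.isnan(W[:,0])];X,Y,Z=W.T
for lo,hi in((-.14,-.03),(-.27,-.2)):
    m=(X>.4)&(X<.495)&(Y>lo)&(Y<hi)&(Z>.042)&(Z<.078)
    if lo<-.2: m&=(Z>.05)
    c,s,a=cv2.minAreaRect((W[m][:,:2]*1000).astype(np.float32));print(m.sum(),c,s,a,W[m].mean(0),np.percentile(Y[m],[5,95]))
```

```text
1225 (447.66693115234375, -88.34563446044922) (19.243864059448242, 75.24041748046875) 89.28556060791016 [ 0.44727852 -0.08560411  0.05183778] [-0.09421643 -0.07914684]
944 (444.19482421875, -228.09475708007812) (19.4539794921875, 72.23162078857422) 86.14905548095703 [ 0.43706153 -0.22798669  0.06621668] [-0.23430722 -0.21924304]
```

```bash
python3 -m crank '[[[0,0.05,1,0],[0,0.05,2.4,0],[0,0.05,3.6,0],[0,0.05,4.3,0],[0,0.05,4.6,0],[0,0.05,4.62,0]]]'; python3 -m crank '[[[0,0,0,0],[0,0,0,0],[0,0,0,0],[0,0,0,0],[0,0,0,0]]]' 1 20
```

```text
t: 11.85
eef_pos: [0.4476, -0.0881, 0.0305]
ee_rot: [-3.141, -0.001, 3.129]
force: [0.3, -0.7, 0.0]
width: 0.048
gripper_force: 0.0
t: 12.48
eef_pos: [0.4479, -0.0873, 0.0308]
ee_rot: [3.141, 0.0, 3.13]
force: [-0.6, 1.1, 2.3]
width: 0.0113
gripper_force: 20.0
```

```bash
python3 -m crank '[[[0,-0.1,0,0],[0,-0.25,0,0],[0,-0.4,0,0],[0,-0.6,0,0],[0,-0.8,0,0],[0,-1,0,0]]]';  python3 -m crank '[[[0,-0.2,0,0],[0,-0.4,0,0],[0,-0.6,0,0],[0,-0.7,0,0],[0,-0.8,0,0],[0,-0.8,0,0]]]'
```

```text
t: 13.22
eef_pos: [0.4481, -0.1122, 0.0308]
ee_rot: [3.141, 0.001, 3.13]
force: [-0.6, 6.3, 3.6]
width: 0.0113
gripper_force: 20.0
t: 13.98
eef_pos: [0.4482, -0.1322, 0.0309]
ee_rot: [3.141, 0.002, 3.13]
force: [0.2, 6.1, 4.0]
width: 0.0112
gripper_force: 20.0
```

```bash
python3 -m crank '[[[0.01,-0.15,0,0],[0.02,-0.28,0,0],[0.02,-0.33,-0.12,0],[0.02,-0.39,-0.24,0],[0.02,-0.45,-0.36,0],[0.02,-0.5,-0.46,0],[0.02,-0.5,-0.46,0]]]';python3 -m crank '[[[0,-0.05,-0.1,0],[0,-0.1,-0.2,0],[0,-0.16,-0.3,0],[0,-0.24,-0.36,0],[0,-0.24,-0.36,0]]]'
```

```text
t: 14.85
eef_pos: [0.4463, -0.1452, 0.0421]
ee_rot: [-3.142, -0.0, 3.13]
force: [1.0, 0.2, -2.1]
width: 0.011
gripper_force: 20.0
t: 15.48
eef_pos: [0.4465, -0.151, 0.0512]
ee_rot: [3.141, 0.0, 3.13]
force: [0.5, 1.3, -1.2]
width: 0.0111
gripper_force: 20.0
```

```bash
python3 -m crank '[[[0,-0.1,0.01,0],[0,-0.25,0.03,0],[0,-0.4,0.06,0],[0,-0.6,0.09,0],[0,-0.8,0.12,0],[0,-1,0.14,0],[0,-1.16,0.16,0]]]';python3 -m crank '[[[0,-0.2,0.02,0],[0,-0.4,0.04,0],[0,-0.6,0.05,0],[0,-0.8,0.06,0],[0,-0.8,0.06,0]]]'; python3 look.py w4
```

```text
t: 16.35
eef_pos: [0.4473, -0.18, 0.0478]
ee_rot: [3.141, 0.002, 3.13]
force: [-1.2, 7.6, 9.3]
width: 0.0112
gripper_force: 20.0
t: 16.98
eef_pos: [0.4469, -0.2005, 0.0462]
ee_rot: [-3.141, 0.002, 3.13]
force: [-0.3, 2.4, 5.8]
width: 0.0112
gripper_force: 20.0
16.975 [ 0.4469 -0.2005  0.0462] [-3.1412e+00  1.9000e-03  3.1302e+00] [-0.26  2.38  5.83]
```

View pics/w4.png

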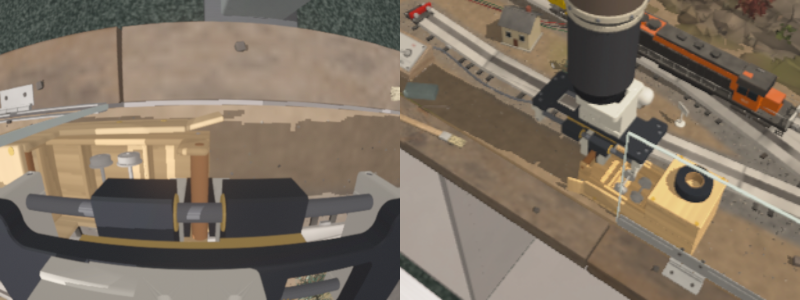

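The tray is well inside (handle at px ~200,190, wheelsets in compartment). Continue, then feel for the buffers.

```bash
python3 -m crank '[[[0,-0.15,0,0],[0,-0.3,0,0],[0,-0.45,0.01,0],[0,-0.6,0.02,0],[0,-0.7,0.02,0],[0,-0.7,0.02,0]]]';python3 -m crank '[[[0,-0.1,0,0],[0,-0.2,0,0],[0,-0.28,0,0],[0,-0.28,0,0]]]'
```

```text
t: 17.88
eef_pos: [0.4459, -0.2179, 0.0452]
ee_rot: [-3.141, 0.0, 3.13]
force: [1.0, 1.7, 3.7]
width: 0.011
gripper_force: 20.0
t: 18.38
eef_pos: [0.4453, -0.2248, 0.0448]
ee_rot: [-3.141, -0.001, 3.13]
force: [0.6, 0.4, -0.6]
width: 0.0112
gripper_force: 20.0
```

```bash
python3 -m crank '[[[0,-0.06,0,0],[0,-0.12,0,0],[0,-0.12,0,0]]]';python3 -m crank '[[[0,-0.04,0,0],[0,-0.06,0,0],[0,-0.06,0,0]]]'
```

```text
t: 18.75
eef_pos: [0.4452, -0.2277, 0.0449]
ee_rot: [-3.142, -0.001, 3.13]
force: [0.2, -0.1, -2.7]
width: 0.0111
gripper_force: 20.0
t: 19.12
eef_pos: [0.4455, -0.229, 0.0451]
ee_rot: [-3.142, -0.0, 3.13]
force: [-0.7, 0.9, -3.1]
width: 0.0112
gripper_force: 20.0
```

```bash
python3 -m crank '[[[0,-0.03,0,0],[0,-0.05,0,0],[0,-0.05,0,0]]]';python3 -m crank '[[[0,-0.03,0,0],[0,-0.05,0,0],[0,-0.05,0,0]]]'
```

```text
t: 19.5
eef_pos: [0.4456, -0.2303, 0.0451]
ee_rot: [-3.142, 0.0, 3.13]
force: [-0.1, 1.0, -1.5]
width: 0.011
gripper_force: 20.0
t: 19.88
eef_pos: [0.4456, -0.2315, 0.0451]
ee_rot: [-3.142, 0.0, 3.13]
force: [0.7, 0.9, -1.4]
width: 0.011
gripper_force: 20.0
```

```bash
python3 -m crank '[[[0,-0.03,0,0],[0,-0.05,0,0],[0,-0.05,0,0]]]';python3 -m crank '[[[0,0,0.04,0],[0,0,0.06,0],[0,0,0.06,0]]]'
```

```text
t: 20.25
eef_pos: [0.4455, -0.2327, 0.045]
ee_rot: [3.142, -0.0, 3.13]
force: [-0.7, 1.1, -1.5]
width: 0.0111
gripper_force: 20.0
t: 20.62
eef_pos: [0.4454, -0.2325, 0.0435]
ee_rot: [3.141, -0.0, 3.13]
force: [0.1, 5.1, -0.2]
width: 0.0113
gripper_force: 20.0
```

```bash
python3 -m crank '[[[0,0.01,0.03,0],[0,0.02,0.06,0],[0,0.02,0.06,0]]]';python3 -m crank '[[[0,0.01,0.03,0],[0,0.02,0.06,0],[0,0.02,0.06,0]]]'
```

```text
t: 21.0
eef_pos: [0.4455, -0.2321, 0.042]
ee_rot: [3.142, -0.0, 3.13]
force: [-0.1, 4.7, -0.8]
width: 0.0112
gripper_force: 20.0
t: 21.38
eef_pos: [0.4456, -0.2318, 0.0406]
ee_rot: [-3.141, 0.0, 3.13]
force: [0.0, 4.5, -0.4]
width: 0.0112
gripper_force: 20.0
```

```bash
python3 -m crank '[[[0,0.02,0.04,0],[0,0.03,0.08,0],[0,0.03,0.08,0]]]';python3 -m crank '[[[0,0.01,0.03,0],[0,0.02,0.06,0],[0,0.02,0.06,0]]]'
```

```text
t: 21.75
eef_pos: [0.4456, -0.2311, 0.0385]
ee_rot: [-3.141, -0.0, 3.13]
force: [0.5, 1.6, -0.0]
width: 0.0112
gripper_force: 20.0
t: 22.12
eef_pos: [0.4457, -0.2307, 0.0373]
ee_rot: [-3.141, 0.0, 3.13]
force: [-0.3, -1.3, 2.4]
width: 0.0115
gripper_force: 20.0
```

```bash
python3 -m crank '[[[0,-0.02,0.01,0],[0,-0.04,0.01,0],[0,-0.04,0.01,0]]]';python3 -m crank '[[[0,-0.02,0,0],[0,-0.03,0,0],[0,-0.03,0,0]]]'
```

```text
t: 22.5
eef_pos: [0.4457, -0.2309, 0.0372]
ee_rot: [3.141, 0.001, 3.13]
force: [-1.8, 6.2, 8.1]
width: 0.0113
gripper_force: 20.0
t: 22.88
eef_pos: [0.4458, -0.2312, 0.0372]
ee_rot: [3.14, 0.001, 3.13]
force: [-1.0, 9.4, 8.2]
width: 0.011
gripper_force: 20.0
```

```bash
python3 -m crank '[[[0,0,-0.02,0],[0,-0.02,-0.02,0],[0,-0.02,-0.02,0]]]';python3 -m crank '[[[0,-0.02,0,0],[0,-0.02,0,0]]]'
```

```text
t: 23.25
eef_pos: [0.4454, -0.2313, 0.0372]
ee_rot: [3.14, -0.0, 3.13]
force: [-0.3, 12.1, 4.9]
width: 0.0113
gripper_force: 20.0
t: 23.5
eef_pos: [0.4454, -0.2313, 0.0371]
ee_rot: [3.139, 0.0, 3.129]
force: [0.7, 15.7, 5.8]
width: 0.0105
gripper_force: 20.0
```

```bash
python3 -m crank '[[[0,0,0,0],[0,0.005,0,0],[0,0.005,0,0]]]'; python3 -m crank '[[[0,0,0,0],[0,0,0,0],[0,0,0,0],[0,0,0,0]]]'
```

```text
t: 23.88
eef_pos: [0.4454, -0.2313, 0.0372]
ee_rot: [3.14, 0.0, 3.13]
force: [-0.6, 14.6, 5.0]
width: 0.0115
gripper_force: 20.0
t: 24.38
eef_pos: [0.4454, -0.2313, 0.0372]
ee_rot: [3.14, -0.0, 3.13]
force: [-0.5, 14.5, 4.9]
width: 0.0115
gripper_force: 20.0
```

```bash
python3 -m crank '[[[0,0.03,0,0],[0,0.06,0,0],[0,0.06,0,0]]]'; python3 -m crank '[[[0,0,0,0],[0,0,0,0],[0,0,0,0],[0,0,-0.6,0],[0,0,-1.6,0],[0,0,-3,0],[0,0,-5,0],[0,0,-6,0],[0,1,-6,0],[0,3,-6,0],[0,4,-6,0],[0,4,-6,0]]]' 0.45; python3 look.py w5
python3 - <<'E'
from h import *
z=np.load("w5.npz");import cv2
cv2.imwrite("pics/w5c.png",cv2.resize(z["p"][100:260,0:300,::-1],None,fx=2.6,fy=2.6))
W=wcloud(z["d"],z["pos"],z["rot"]).reshape(-1,3);W=W[~np.isnan(W[:,0])];X,Y,Z=W.T
m=(X>.41)&(X<.48)&(Z>.046)&(Z<.068)&(Y<-.19)&(Y>-.27)
print("tail handle",m.sum(),W[m].mean(0),np.percentile(Y[m],[2,98]))
m=(X>.42)&(X<.47)&(Z>.009)&(Z<.018)&(Y<-.19)&(Y>-.24);print("lip",m.sum(),W[m].mean(0),np.percentile(Y[m],[2,98]))
E
```

```text
t: 24.75
eef_pos: [0.4454, -0.2312, 0.0372]
ee_rot: [3.141, -0.0, 3.13]
force: [-0.1, 6.5, 1.0]
width: 0.0109
gripper_force: 20.0
t: 26.25
eef_pos: [0.4469, -0.1304, 0.1886]
ee_rot: [3.141, 0.002, 3.132]
force: [0.1, -0.6, 0.3]
width: 0.0481
gripper_force: 0.0
26.25 [ 0.4469 -0.1304  0.1886] [3.1414e+00 1.8000e-03 3.1324e+00] [ 0.12 -0.6   0.3 ]
tail handle 788 [ 0.44533928 -0.22831637  0.05687602] [-0.23972251 -0.22286867]
lip 471 [ 0.44475288 -0.21578061  0.0129196 ] [-0.23617099 -0.20786482]
```

View pics/w5c.png

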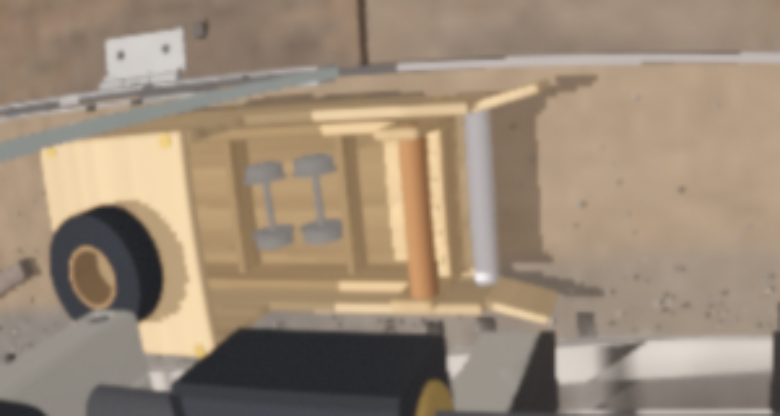

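View pics/w5.png

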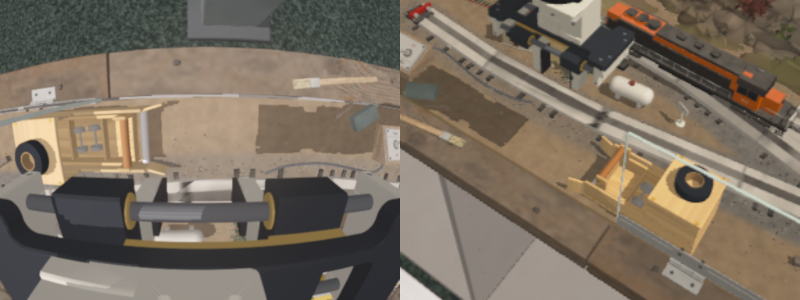

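The tray is in the bay with its tail down behind the lip (handle px ~415,215, lip ~480,190 in the crop). The wheelsets are in their compartment, and the tape roll, gas tank and sign are undisturbed.

```bash
python3 -c "
from station import arm
print(arm.job_done())"
```

```text
the job is handed in; nothing more can be done
None
```

I put the tray away in its bay and handed the job in at about 26 s: tail down behind the lip, pressed against the buffers at about 14.5 N at the hand (sliding friction included) for about 0.9 s, then released; the wheelsets are still in their compartment and the tape roll, gas tank and sign look undisturbed.

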